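Rock the spouted tub to pour out the snowballs

TASK

Pour both ceramic snowballs out of the heavy tub with the sloping pouring front into the cork-floored tray in front of it. Do not lift or slide the tub: rock it forward on its front base edge by the wooden swivel grip on its back, then rock it back until it stands upright on the same spot, and let go.

Things in the scene. Friction and masses are not known exactly. Their poses are not given: they have to be found in the camera images.
- tub: Loose grey stoneware tub, 0.8 kg, base 100 x 90 mm, with sloping pouring front, holding the snowballs, on the plinth. Its front base edge is rounded, radius 6 mm: origin mid-way along its axis, 6 mm above the plinth; x the way it pours, z up. Inside front slopes up 35 degrees to the lip (x 43, z 60): the balls roll out at 50 to 57 degrees of lean. Beside it: an empty straight tub with a like grip.
- grip (a point): Centre of the tub's wooden swivel grip, at x -89, y 0, z 149 mm in the tub's frame: a cylinder lying along y, 24 mm in diameter, 30 mm long, flat ends. It turns freely about y on a tab 14 mm wide (y), 12 mm thick, that stands on the middle of the back wall, whose top is at z 105; so fingers that pinch its flat ends can stay upright as the tub rocks. Axes as the tub's.
- tray: Fixed maple stand. Origin: on the work surface under the tray's centre; x away from the plinth, z up. Tray inside x -105 to 105, y -125 to 125 mm, cork floor at z 6, walls 40 high. Plinth behind it: x -255 to -105, same width, top at z 40, with a stop strip 8 high and 8 thick along its front: the tub's rounded edge rests 2 to 4 mm short of the strip, which keeps it from sliding forward.
- snowball_a: One white ceramic snowball, a plain ball 32 mm in diameter, 30 g, in the spouted tub at the start. Origin at its centre.
- snowball_b: The other white ceramic snowball, alike. Origin at its centre.
Not all that is in view belongs to the job. What is shaped like the tub but purple is not meant.

How it is judged:
On the way:
1. the tub leans forward on its front base edge, which has stayed in place (angle between tub's own z axis and vertical above 0.6 rad and distance of tub from where it was at the start of the episode below 0.025 m), for 0.2 s.
At the end, for the whole second after the job is handed in: both snowballs lie on the tray's cork floor (centres within 10 mm of resting height), and the spouted tub stands still and upright (within 0.1 rad) with its front base edge within 25 mm of where it began (x of snowball_a in the frame of tray between -0.105 and 0.105 m and y of snowball_a in the frame of tray between -0.125 and 0.125 m and height (world z) of each of snowball_a, snowball_b below 0.032 m and x of snowball_b in the frame of tray between -0.105 and 0.105 m and y of snowball_b in the frame of tray between -0.125 and 0.125 m and angle between tub's own z axis and vertical below 0.1 rad and distance of tub from where it was at the start of the episode below 0.025 m and linear speed of tub below 0.02 m/s); the robot touches nothing.
It fails at once if the tub's front base edge is lifted or slid more than 25 mm from its place (distance of tub from where it was at the start of the episode above 0.025 m).
It also fails if it takes over 40 s, if anything falls off the work surface, if the arm or the gripper's body presses on something with over 40 N, if the wrist force passes 120 N, or if a joint passes its speed limit or range.

ROBOT

A 6-joint arm with a two-finger parallel gripper is mounted at the origin on the work surface. World frame = base frame: x ahead of the robot, y to its left, z up, the work surface at z = 0. Lengths are in m, angles in rad, forces in N, time in s.
With the tool pointing down it reaches from about 0.35 to 0.775 m from the base axis. Payload 7.3 kg.
Tool frame: the origin (TCP) lies midway between the tips of the shut fingers; the grasp point (between the pads) lies 19 mm behind it (robot.grip_depth is the z of the grasp point in the tool frame, in m); z points along the fingers, y is the line along which they close (so a half turn about z gives the same grasp; the last joint's range is limited). The gripper opens to 92 mm and grips with 3 to 60 N. Pads are 19 mm wide; open, the fingers measure 130 mm over their backs; the gripper's body (75 mm by 190 mm) begins 47 mm behind the grasp point.
Start: joints at [-1.346, 0.342, 1.524, -0, 1.275, -0.146], TCP at [0.19, -0.489, 0.188] pointing down, gripper open.
Joint ranges: [-2.53, 2.53], [-0.77, 2.02], [0.04, 2.7], [-1, 4.14], [0.28, 2.66], [-3.11, 3.11]. Speed limits (rad/s): [2.57, 2.57, 3.14, 3.14, 3.14, 3.14].

INTERFACE

Orientations are given as [roll, pitch, yaw] about the fixed x, y, z axes, in that order (R = Rz(yaw) Ry(pitch) Rx(roll)).
In Python, from cell import robot, viewer gives the robot as it stands.
- The arm moves only by the tool step_arm, never from a script. Its argument "increments" is a list of rows, each an object with "delta_pos": the shift along the tool's x, y, z in cm, a list of three; "dr": the turn, a rotation vector about the tool's x, y, z in degrees, a list of three; "fingers": the closure, from -1 (fully open) to 1 (shut), so that 0 is half open. In form: [{"delta_pos": [tx, ty, tz], "dr": [wx, wy, wz], "fingers": fingers}, ...]. A call has exactly 5 rows; each row is the pose to reach, as a shift and turn from the pose commanded when the call began, along the tool's axes at that moment; what a row does not reach only later rows make up. A row lasts 1/8 s, in which the tool goes at most 62.5 mm and 10.7 degrees, less where a joint would pass 70% of its speed; a pose out of reach is approached as far as the arm can. A call with a gripper value outside its range is refused whole. The fingers move at their own pace and stop on an object; "newtons" is the grip in N (left out, the last holds). Time passes only in rows, so rows that repeat a pose let the fingers close, or fill a call up. It gives the time, the measured TCP pose, the force, the opening and the grip force at its end, in the units of the state.
- robot.observe(): the state, without advancing time (a new reading comes with each control period).
- viewer.read_camera(name): name is "scene" or "top" or "wrist"; returns the picture (420x560x3 uint8, red, green, blue); there is no depth.
- viewer.camera_params(name): a dict with "K" (3x3 intrinsics, pixels), "k1" (the pictures are not rectified: a ray, as slopes to the right and down, at radius r is drawn at 1 + k1 r^2 times it, then the intrinsics apply), "T" (4x4, takes a point from camera to world coordinates). Camera axes: x right, y down, z forward; pixel columns grow to the right and rows downward; lengths in m; the calibration is good to about 2 mm. A picture is of the moment at which its call begins: read the wrist's pose just before it. camera_params takes no time and is no camera call; for the wrist camera it gives the pose at the moment of the call.
- robot.hand_in(): hands the job in; it is judged then, once.
The state is a dict: "time": time; "qpos": joint angles; "qvel": joint speeds; "joint_efforts": joint torques, N m; "tool_pos": TCP position; "tool_rot": TCP orientation; "contact_force": force on the tool from outside, world axes, zero at the start; "torque": the same for the moment, N m; "opening": finger opening in m; "grip_force": force on a finger pad.
Only numpy, scipy, OpenCV 4.12 (cv2) and the standard library are available. Lean on these libraries where they do the work, as an engineer would, in place of code of your own. Each camera call takes 0.05 s, during which the arm holds its last target. There are 200 camera calls.

## Working session

There is one attempt and no reset: what is moved stays moved. The work goes in short steps, Python scripts to look and compute and a tool call to move; the robot and the scene stay as the last step left them, time stands still between calls to the robot, and variables do not carry over. Pictures are saved under pics/ and viewed, at most 13 in all, crops included, and the job is handed in when it is done.

Besides the shell and the picture viewer there is one more tool, called after "Emit:" as a command line: name --argument value ..., lists and objects as JSON in quotes. step_arm: Moves the arm, as the interface text tells. Its arguments: {"type":"object","properties":{"increments":{"type":"array"},"newtons":{"type":"number"}},"required":["increments"]}

```bash
mkdir -p pics; python3 - <<'E'
from cell import robot, viewer
import cv2
for n in("scene","top"):
    cv2.imwrite(f"pics/{n}0.png",viewer.read_camera(n)[:,:,::-1])
    p=viewer.camera_params(n);print(p)
s=robot.observe();print(s['tool_pos'],s['tool_rot'],s['opening'])
E
```

```text
{'K': array([[533.85893944,   0.        , 281.0126564 ],
       [  0.        , 533.85893944, 214.86065961],
       [  0.        ,   0.        ,   1.        ]]), 'k1': -0.2107585027255613, 'T': array([[ 0.62735933,  0.63504201, -0.45071268,  1.1432557 ],
       [ 0.77872694, -0.51000148,  0.36535304, -0.51822297],
       [ 0.00215039, -0.58018974, -0.81447851,  1.23460959],
       [ 0.        ,  0.        ,  0.        ,  1.        ]])}
{'K': array([[381.16219801,   0.        , 273.67252492],
       [  0.        , 381.16219801, 206.31766124],
       [  0.        ,   0.        ,   1.        ]]), 'k1': 0.02814978279727074, 'T': array([[-0.02794739, -0.98420768,  0.17479753,  0.40491719],
       [-0.99951806,  0.02987811,  0.00842312, -0.02970458],
       [-0.01351272, -0.17447788, -0.98456837,  0.94781029],
       [ 0.        ,  0.        ,  0.        ,  1.        ]])}
[ 0.19017238 -0.48890912  0.18704417] [-3.14029145e+00 -2.01666580e-04  3.70809213e-01] 0.09191307212674875
```

View pics/top0.png

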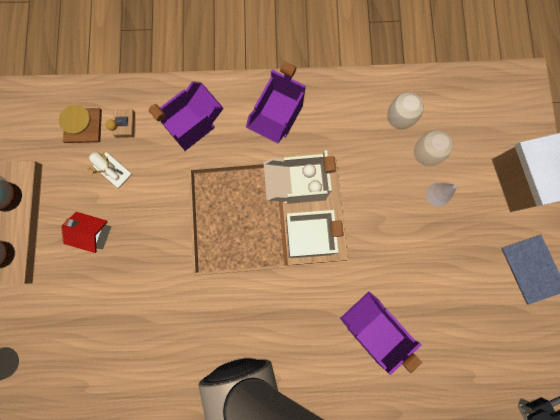

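View pics/scene0.png

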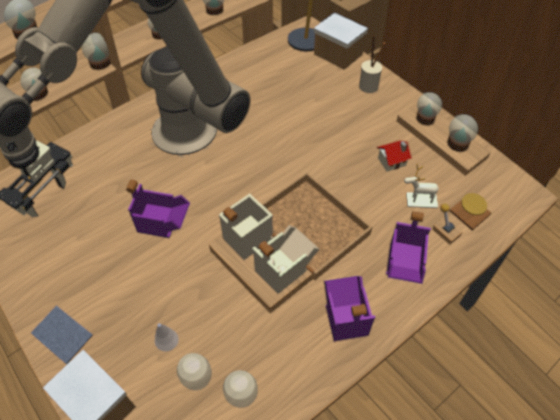

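Top view candidates: the spouted tub with two balls at (303,177), grip (329,164); the straight tub at (312,233), grip (337,228); purple look-alikes at (190,115), (277,105) and (380,333). I choose the first. In the scene view it is at (285,255), grip (266,249).

```bash
python3 - <<'E'
import cv2,numpy as np
a=cv2.imread('pics/top0.png')[145:275,185:355];b=cv2.imread('pics/scene0.png')[170:310,205:375]
f=lambda c:cv2.resize(c,None,fx=400/170,fy=400/170*1.0,interpolation=cv2.INTER_CUBIC)
A=cv2.resize(a,(680,520),interpolation=cv2.INTER_CUBIC);B=cv2.resize(b,(680,560),interpolation=cv2.INTER_CUBIC)
cv2.imwrite('pics/ct.png',A);cv2.imwrite('pics/cs.png',B)
E
```

```text
(no output)
```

View pics/ct.png

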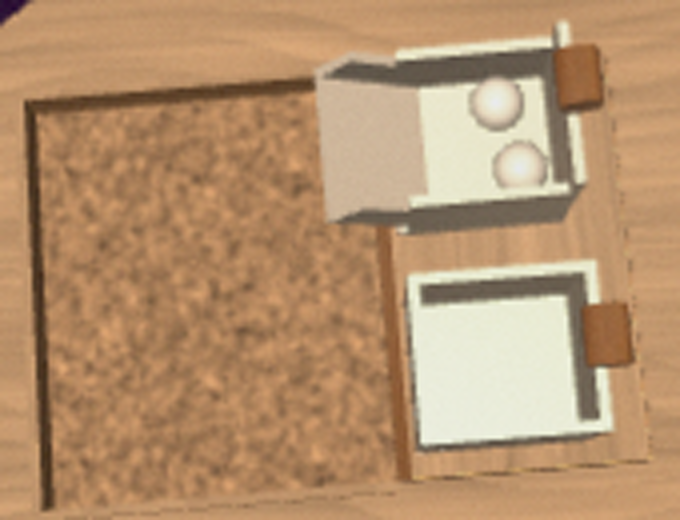

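View pics/cs.png

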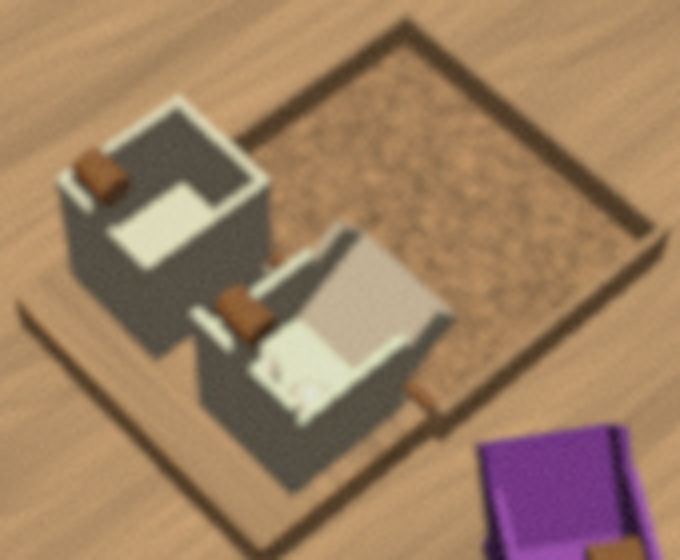

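The crops confirm it. The tub with the sloping front and two balls has its grip at top (329.5,164) / scene (266,248), and it pours towards the cork, to the left in the top picture.

```bash
cat > h.py <<'E'
import numpy as np, cv2
from cell import robot, viewer
from scipy.spatial.transform import Rotation as R
def ray(n,uv,p=None):
    p=p or viewer.camera_params(n)
    d=cv2.undistortPoints(np.array([[uv]],float),p['K'],np.array([p['k1'],0,0,0.]))[0,0]
    return p['T'][:3,3],p['T'][:3,:3]@np.array([*d,1])
def atz(n,uv,z,p=None):
    o,d=ray(n,uv,p);return o+d*(z-o[2])/d[2]
def tri(a,b):
    (o,d),(q,e)=a,b
    s,t=np.linalg.lstsq(np.c_[d,-e],q-o,rcond=None)[0]
    return (o+s*d+q+t*e)/2,np.linalg.norm(o+s*d-q-t*e)
E
python3 - <<'E'
from h import *
print('grip',tri(ray('top',(329.5,164)),ray('scene',(266,248))),atz('top',(329.5,164),.205),atz('scene',(266,248),.205))
print('grip2',tri(ray('top',(337,228.5)),ray('scene',(230.2,214))))
for nm,p,q,z in(('far wall',(191.5,170),(196.3,272),.04),('strip',(281.3,201),(286.3,265),.048),('back',(336.7,159),(347,260),.04),('tubback',(324.3,151.3),(330,191),.151),('lip',(264.2,164),(268,200),.106)):
    a,b=atz('top',p,z),atz('top',q,z);d=b-a;print(nm,a,b,np.linalg.norm(d),np.degrees(np.arctan2(d[1],d[0])))
E
```

```text
grip (array([ 0.62139392, -0.13889985,  0.19967155]), np.float64(3.630353442660525e-05)) [ 0.61986206 -0.13810709  0.205     ] [ 0.62407128 -0.14086821  0.205     ]
grip2 (array([ 0.49038304, -0.14646796,  0.19675812]), np.float64(0.00138884744277558))
far wall [0.66308007 0.17792674 0.04      ] [0.41496208 0.1641353  0.04      ] 0.24850098254548178 -176.8185338079501
strip [ 0.57708286 -0.04069097  0.048     ] [ 0.42488372 -0.04755213  0.048     ] 0.15235372044410467 -177.41884542517758
back [ 0.6797673  -0.18053472  0.04      ] [ 0.43276618 -0.19064256  0.04      ] 0.24720785170270557 -177.6566365840455
tubback [ 0.66438385 -0.13622862  0.151     ] [ 0.57589914 -0.1439005   0.151     ] 0.0888166771041462 -175.04468467962855
lip [ 0.65332554 -0.00358498  0.106     ] [ 0.56918898 -0.01014673  0.106     ] 0.08439204740933877 -175.5405687679394
```

```bash
cat >> h.py <<'E'
def goal(pos,yaw,cur=None):
    s=robot.observe();p,r=(s['tool_pos'],R.from_euler('xyz',s['tool_rot'])) if cur is None else cur
    g=R.from_euler('xyz',[np.pi,0,np.radians(yaw)])
    print('dpos cm',np.round(r.inv().apply(np.array(pos)-p)*100,2),'dr',np.round((r.inv()*g).as_rotvec(degrees=True),1))
    return np.array(pos),g
E
python3 - <<'E'
from h import *
c=goal([.19,-.489,.31],21.3)
c=goal([.36,-.34,.32],57)
goal([.622,-.139,.30],94,c)
E
```

```text
dpos cm [-2.00e-02 -1.00e-02 -1.23e+01] dr [-0.1 -0.  -0.1]
dpos cm [ 21.23  -7.74 -13.28] dr [ -0.1  -0.  -35.8]
dpos cm [31.13 11.03  2.  ] dr [  0.   0. -37.]
```

Emit:
step_arm --increments '[{"delta_pos": [0, 0, -6], "dr": [0, 0, 0], "fingers": -1}, {"delta_pos": [2, -0.7, -11.5], "dr": [0, 0, -9], "fingers": -1}, {"delta_pos": [7.5, -2.7, -13.3], "dr": [0, 0, -18], "fingers": -1}, {"delta_pos": [13.3, -4.8, -13.3], "dr": [0, 0, -27], "fingers": -1}, {"delta_pos": [19, -6.9, -13.3], "dr": [0, 0, -35.8], "fingers": -1}]'

```text
time: 0.72
tool_pos: [0.3434, -0.3548, 0.3206]
tool_rot: [3.141, 0.0, 1.0]
contact_force: [1.0, -0.7, 0.1]
opening: 0.0917
grip_force: 0.0
```

```bash
python3 - <<'E'
from h import *
s=robot.observe();print(s['tool_pos'],np.degrees(s['tool_rot']))
goal([.622,-.139,.30],94)
E
```

```text
[ 0.34342056 -0.35478457  0.32060225] [1.79989876e+02 2.32353944e-03 5.73016174e+01]
dpos cm [33.21 11.79  2.06] dr [  0.    0.  -36.7]
```

Emit:
step_arm --increments '[{"delta_pos": [5.6, 2, 0.2], "dr": [0, 0, -7.5], "fingers": -1}, {"delta_pos": [11.2, 4, 0.5], "dr": [0, 0, -15], "fingers": -1}, {"delta_pos": [16.8, 6, 0.8], "dr": [0, 0, -22], "fingers": -1}, {"delta_pos": [22.4, 8, 1], "dr": [0, 0, -30], "fingers": -1}, {"delta_pos": [28, 9.9, 1.5], "dr": [0, 0, -36.7], "fingers": -1}]'

```text
time: 1.35
tool_pos: [0.5791, -0.1737, 0.3053]
tool_rot: [-3.141, 0.0, 1.64]
contact_force: [0.5, -0.4, -0.2]
opening: 0.0917
grip_force: 0.0
```

Emit:
step_arm --increments '[{"delta_pos": [4, 1, 0.5], "dr": [0, 0, 0], "fingers": -1}, {"delta_pos": [4, 1, 0.5], "dr": [0, 0, 0], "fingers": -1}, {"delta_pos": [4, 1, 0.5], "dr": [0, 0, 0], "fingers": -0.6}, {"delta_pos": [4, 1, 0.5], "dr": [0, 0, 0], "fingers": -0.6}, {"delta_pos": [4, 1, 0.5], "dr": [0, 0, 0], "fingers": -0.6}]'

```text
time: 1.98
tool_pos: [0.5848, -0.1356, 0.3008]
tool_rot: [3.141, 0.0, 1.634]
contact_force: [0.5, 0.7, -0.7]
opening: 0.0737
grip_force: 0.0
```

```bash
python3 - <<'E'
from h import *
import pickle
p=viewer.camera_params('wrist');pickle.dump(p,open('w.pkl','wb'))
cv2.imwrite('pics/w1.png',viewer.read_camera('wrist')[:,:,::-1])
s=robot.observe();print(s['tool_pos'],np.degrees(s['tool_rot']),p['T'][:3,3])
goal([.622,-.139,.30],94)
E
```

```text
[ 0.58484429 -0.13544389  0.30080369] [1.79984647e+02 1.49007239e-02 9.36618856e+01] [ 0.57946139 -0.05196513  0.49682087]
dpos cm [-0.59  3.69  0.08] dr [ 0.   0.  -0.3]
```

View pics/w1.png

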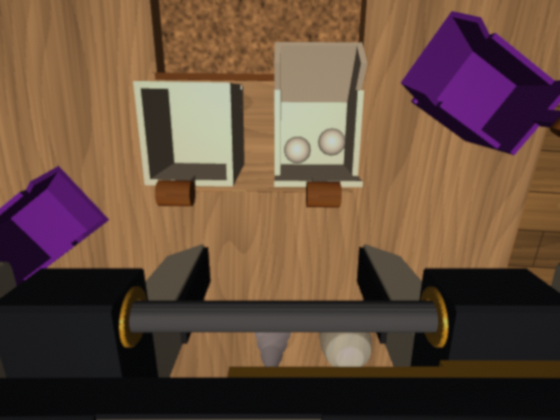

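The wrist view shows the spouted tub at centre-top: grip centre (323.5,194), its ends at columns 306 and 341, and the back wall's top edge from (274,185) to (362,185). The neighbouring grip is at (175,193).

```bash
python3 - <<'E'
from h import *
import pickle
p=pickle.load(open('w.pkl','rb'))
for z in(.195,.201):
  for uv in((323.5,194),(306,194),(341,194)):print(z,atz('',uv,z,p))
a,b=atz('',(274,185),.151,p),atz('',(362,185),.151,p);d=b-a;print(a,b,np.linalg.norm(d),np.degrees(np.arctan2(d[1],d[0])))
a,b=atz('',(157,76),.048,p),atz('',(270,76),.048,p);d=b-a;print('strip',a,b,np.degrees(np.arctan2(d[1],d[0])))
g=tri(ray('',(323.5,194),p),ray('scene',(266,248)));print(g)
E
```

```text
0.195 [ 0.62104523 -0.13913887  0.195     ]
0.195 [ 0.60542894 -0.14014249  0.195     ]
0.195 [ 0.63665786 -0.1381357   0.195     ]
0.201 [ 0.62021857 -0.13740591  0.201     ]
0.201 [ 0.60491272 -0.13838959  0.201     ]
0.201 [ 0.63552083 -0.13642268  0.201     ]
[ 0.57595591 -0.14557491  0.151     ] [ 0.66519027 -0.13984381  0.151     ] 0.08941821171207222 3.674791625821722
strip [ 0.42726583 -0.0474195   0.048     ] [ 0.56254334 -0.0386295   0.048     ] 3.7177105529696273
(array([ 0.62059615, -0.13829068,  0.19804386]), np.float64(8.531290987394568e-05))
```

Emit:
step_arm --increments '[{"delta_pos": [-0.5, 3.6, 0], "dr": [0, 0, 0], "fingers": -0.5}, {"delta_pos": [-0.5, 3.6, 0], "dr": [0, 0, 0], "fingers": -0.5}, {"delta_pos": [-0.5, 3.6, 5], "dr": [0, 0, 0], "fingers": -0.5}, {"delta_pos": [-0.5, 3.6, 9], "dr": [0, 0, 0], "fingers": -0.5}, {"delta_pos": [-0.5, 3.6, 9], "dr": [0, 0, 0], "fingers": -0.5}]'

```text
time: 2.65
tool_pos: [0.6189, -0.1368, 0.2079]
tool_rot: [-3.135, -0.003, 1.636]
contact_force: [0.5, 0.1, 0.1]
opening: 0.0687
grip_force: 0.0
```

```bash
python3 - <<'E'
from h import *
s=robot.observe();print(s['tool_pos'],np.degrees(s['tool_rot']))
goal([.6208,-.1385,.176],93.7)
E
```

```text
[ 0.61891427 -0.13681517  0.20786427] [-1.79626524e+02 -1.45532093e-01  9.37164107e+01]
dpos cm [-0.19  0.2   3.18] dr [-0.4 -0.1  0. ]
```

Emit:
step_arm --increments '[{"delta_pos": [0, 0, 2], "dr": [0, 0, 0], "fingers": -0.5}, {"delta_pos": [0, 0, 3.4], "dr": [0, 0, 0], "fingers": -0.5}, {"delta_pos": [0, 0, 3.4], "dr": [0, 0, 0], "fingers": -0.3}, {"delta_pos": [0, 0, 3.4], "dr": [0, 0, 0], "fingers": -0.1}, {"delta_pos": [0, 0, 3.4], "dr": [0, 0, 0], "fingers": 0}]'

```text
time: 3.28
tool_pos: [0.6218, -0.1373, 0.1776]
tool_rot: [3.14, 0.001, 1.636]
contact_force: [0.1, 1.0, -0.4]
opening: 0.0476
grip_force: 0.0
```

```bash
python3 - <<'E'
from h import *
cv2.imwrite('pics/w2.png',viewer.read_camera('wrist')[:,:,::-1])
s=robot.observe();print(s['tool_pos'],np.degrees(s['tool_rot']),s['contact_force'])
goal([.6208,-.1385,.176],93.7)
E
```

```text
[ 0.62169073 -0.13727706  0.17741304] [1.79931655e+02 3.50161057e-02 9.37465520e+01] [ 0.10219062  0.51498227 -0.59554145]
dpos cm [-0.12 -0.1   0.14] dr [0.1 0.  0. ]
```

View pics/w2.png

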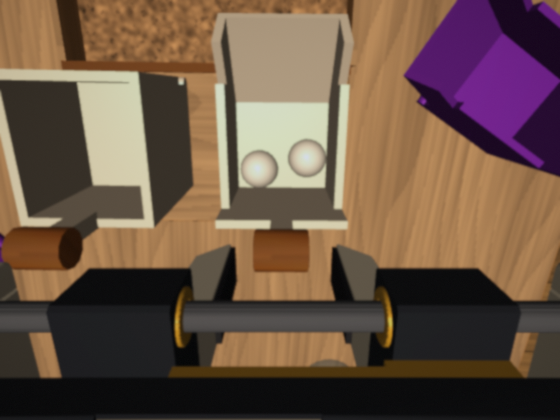

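The grip is at (281,250), centred between the fingertips at columns 235 and 333. I close on it.

Emit:
step_arm --increments '[{"delta_pos": [-0.1, -0.1, 0.1], "dr": [0, 0, 0], "fingers": 0.3}, {"delta_pos": [-0.1, -0.1, 0.1], "dr": [0, 0, 0], "fingers": 0.5}, {"delta_pos": [-0.1, -0.1, 0.1], "dr": [0, 0, 0], "fingers": 0.7}, {"delta_pos": [-0.1, -0.1, 0.1], "dr": [0, 0, 0], "fingers": 0.7}, {"delta_pos": [-0.1, -0.1, 0.1], "dr": [0, 0, 0], "fingers": 0.7}]' --newtons 35

```text
time: 3.95
tool_pos: [0.6204, -0.1382, 0.1756]
tool_rot: [3.142, 0.0, 1.636]
contact_force: [-0.6, 0.0, 0.7]
opening: 0.0144
grip_force: 0.0
```

```bash
python3 - <<'E'
from h import *
s=robot.observe();print(s['tool_pos'],np.degrees(s['tool_rot']),s['contact_force'],s['opening'])
# arc: displacements of grip (tub x, z) from start, cm
x0,z0=-89.,149.
for a in range(0,61,4):
    t=np.radians(a);x=x0*np.cos(t)+z0*np.sin(t);z=-x0*np.sin(t)+z0*np.cos(t);print(a,round((x-x0)/10,2),round(-(z-z0)/10,2))
E
```

```text
[ 0.62044223 -0.13822016  0.17562064] [1.79997537e+02 7.39584924e-03 9.37462265e+01] [-0.58342353  0.0171235   0.66257682] 0.014354479184962524
0 0.0 -0.0
4 1.06 -0.58
8 2.16 -1.09
12 3.29 -1.52
16 4.45 -1.88
20 5.63 -2.15
24 6.83 -2.33
28 8.04 -2.43
32 9.25 -2.45
36 10.46 -2.39
40 11.66 -2.23
44 12.85 -2.0
48 14.02 -1.68
52 15.16 -1.29
56 16.28 -0.81
60 17.35 -0.26
```

The opening is 14 mm with no grip force, so the fingers missed the grip. I look again.

```bash
python3 - <<'E'
from h import *
import pickle
p=viewer.camera_params('wrist')
w=viewer.read_camera('wrist')[:,:,::-1]; sc=viewer.read_camera('scene')[:,:,::-1];t=viewer.read_camera('top')[:,:,::-1]
pickle.dump(p,open('w3.pkl','wb'));cv2.imwrite('pics/w3raw.png',w)
c=lambda i,y,x:cv2.resize(i[y:y+100,x:x+130],(390,300),interpolation=cv2.INTER_CUBIC)
im=np.zeros((600,780,3),np.uint8);im[:300,:390]=c(sc,190,200);im[:300,390:]=c(t,130,250);im[300:,:400]=cv2.resize(w,(400,300));im[300:,400:]=cv2.resize(w[190:340,180:370],(380,300))
cv2.imwrite('pics/m3.png',im)
T=np.linalg.inv(p['T']);s=robot.observe()
for h in(0,.019):
    q=T@np.array([*(s['tool_pos']+[0,0,h]),1]);d=q[:2]/q[2];k=1+p['k1']*(d@d);print(h,p['K'][:2,:2]@(d*k)+p['K'][:2,2])
E
```

```text
0 [283.28770464 234.71288633]
0.019 [283.27101745 248.31109659]
```

View pics/m3.png

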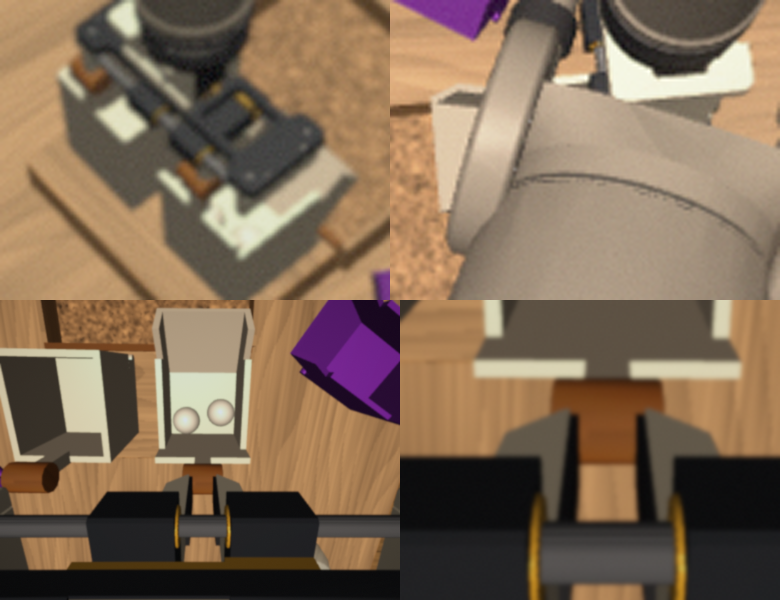

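```bash
python3 - <<'E'
from h import *
import pickle
p=pickle.load(open('w3.pkl','rb'));s=robot.observe()
print(p['K'],p['k1'],robot.grip_depth,s['opening'])
T=p['T'];print(T)
Tt=R.from_euler('xyz',s['tool_rot'])
for uv,op,lab in(((210,250),.0737/2,'w1 tip L'),((358,248),.0737/2,'w1 tip R'),((306,194),0.03,'')):
    o,d=ray('',uv,p); o=Tt.inv().apply(o-s['tool_pos']);d=Tt.inv().apply(d)
    print(lab,'tool-frame cam',o.round(4),d.round(3))
    y=-op if 'L' in lab else op
    k=(y-o[1])/d[1];print('  hit',(o+k*d).round(4))
q=np.linalg.inv(T)@np.array([.6208,-.1385,.195,1]);print('depth grip',q)
E
```

```text
[[351.94550216   0.         283.2299231 ]
 [  0.         351.94550216 202.00525106]
 [  0.           0.           1.        ]] 0.005937830638221896 -0.0188 0.01394543152391107
[[ 9.97835487e-01  6.27928919e-02  1.95292979e-02  6.15004953e-01]
 [ 6.57565976e-02 -9.49877752e-01 -3.05627757e-01 -5.46233743e-02]
 [-6.40805106e-04  3.06250402e-01 -9.51950777e-01  3.71604350e-01]
 [ 0.00000000e+00  0.00000000e+00  0.00000000e+00  1.00000000e+00]]
w1 tip L tool-frame cam [ 8.37e-02  1.00e-04 -1.96e-01] [-0.436 -0.208  0.91 ]
  hit [ 0.0065 -0.0368 -0.0348]
w1 tip R tool-frame cam [ 8.37e-02  1.00e-04 -1.96e-01] [-0.43   0.212  0.912]
  hit [ 0.009   0.0368 -0.0377]
 tool-frame cam [ 8.37e-02  1.00e-04 -1.96e-01] [-0.284  0.064  0.959]
  hit [-0.0489  0.03    0.2513]
depth grip [3.80231325e-04 2.59512752e-02 1.93866847e-01 1.00000000e+00]
```

Emit:
step_arm --increments '[{"delta_pos": [0, 0, 0], "dr": [0, 0, 0], "fingers": -0.1}, {"delta_pos": [0, 0, 0], "dr": [0, 0, 0], "fingers": -0.1}, {"delta_pos": [0, 0, 0], "dr": [0, 0, 0], "fingers": -0.1}, {"delta_pos": [0, 0, 0.5], "dr": [0, 0, 0], "fingers": -0.1}, {"delta_pos": [0, 0, 1], "dr": [0, 0, 0], "fingers": -0.1}]'

```text
time: 4.72
tool_pos: [0.6203, -0.1382, 0.1651]
tool_rot: [-3.141, -0.0, 1.636]
contact_force: [0.6, 0.3, -0.9]
opening: 0.0501
grip_force: 0.0
```

Emit:
step_arm --increments '[{"delta_pos": [0, 0, 0.4], "dr": [0, 0, 0], "fingers": -0.1}, {"delta_pos": [0, 0, 0.7], "dr": [0, 0, 0], "fingers": 0.1}, {"delta_pos": [0, 0, 0.7], "dr": [0, 0, 0], "fingers": 0.3}, {"delta_pos": [0, 0, 0.7], "dr": [0, 0, 0], "fingers": 0.5}, {"delta_pos": [0, 0, 0.7], "dr": [0, 0, 0], "fingers": 0.7}]' --newtons 15

```text
time: 5.35
tool_pos: [0.6204, -0.1383, 0.1587]
tool_rot: [3.141, 0.0, 1.636]
contact_force: [0.6, -0.2, -0.5]
opening: 0.0299
grip_force: 15.0
```

It is gripped at 29.9 mm, but only by the upper part: the fingertips sit about 3 cm above the reported TCP. I re-grip 8 mm deeper.

Emit:
step_arm --increments '[{"delta_pos": [0, 0, 0], "dr": [0, 0, 0], "fingers": 0.05}, {"delta_pos": [0, 0, 0], "dr": [0, 0, 0], "fingers": 0.05}, {"delta_pos": [0, 0, 0.4], "dr": [0, 0, 0], "fingers": 0.05}, {"delta_pos": [0, 0, 0.8], "dr": [0, 0, 0], "fingers": 0.05}, {"delta_pos": [0, 0, 0.8], "dr": [0, 0, 0], "fingers": 0.05}]'

```text
time: 5.98
tool_pos: [0.6201, -0.1381, 0.15]
tool_rot: [-3.141, -0.0, 1.636]
contact_force: [-0.1, 0.8, -0.0]
opening: 0.0433
grip_force: 0.0
```

Emit:
step_arm --increments '[{"delta_pos": [0, 0, 0], "dr": [0, 0, 0], "fingers": 0.3}, {"delta_pos": [0, 0, 0], "dr": [0, 0, 0], "fingers": 0.5}, {"delta_pos": [0, 0, 0], "dr": [0, 0, 0], "fingers": 0.7}, {"delta_pos": [0, 0, 0], "dr": [0, 0, 0], "fingers": 0.7}, {"delta_pos": [0, 0, 0], "dr": [0, 0, 0], "fingers": 0.7}]' --newtons 35

```text
time: 6.6
tool_pos: [0.6205, -0.1383, 0.1507]
tool_rot: [3.141, 0.0, 1.636]
contact_force: [0.5, -1.0, -0.2]
opening: 0.0296
grip_force: 35.0
```

```bash
python3 - <<'E'
from h import *
cv2.imwrite('pics/w4.png',viewer.read_camera('wrist')[:,:,::-1])
s=robot.observe();print(s['tool_pos'],np.degrees(s['tool_rot']),s['contact_force'],s['opening'],s['grip_force'])
E
```

```text
[ 0.62048739 -0.13823679  0.15073968] [1.79985661e+02 9.87472912e-03 9.37417297e+01] [ 0.04506137 -0.3883823   0.34018983] 0.029703128302784487 34.99352216720581
```

View pics/w4.png

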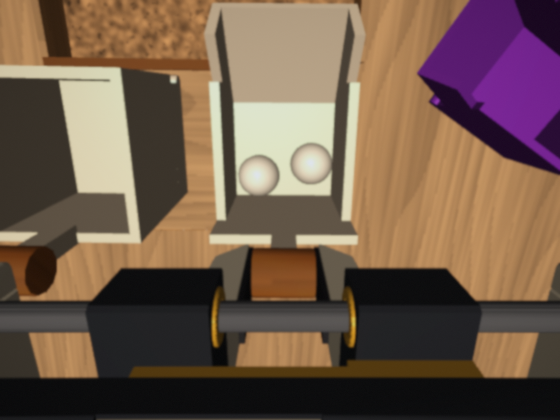

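Gripped: the cylinder is held at (284,272), and both balls are still in the tub at (258,176) and (311,163). I start rocking.

Emit:
step_arm --increments '[{"delta_pos": [1.06, 0, -0.58], "dr": [0, 0, 0], "fingers": 0.7}, {"delta_pos": [2.16, 0, -1.09], "dr": [0, 0, 0], "fingers": 0.7}, {"delta_pos": [3.29, 0, -1.52], "dr": [0, 0, 0], "fingers": 0.7}, {"delta_pos": [4.45, 0, -1.88], "dr": [0, 0, 0], "fingers": 0.7}, {"delta_pos": [5.63, 0, -2.15], "dr": [0, 0, 0], "fingers": 0.7}]'

```text
time: 7.28
tool_pos: [0.6166, -0.0808, 0.1721]
tool_rot: [-3.141, -0.0, 1.637]
contact_force: [0.9, -0.2, -5.7]
opening: 0.0296
grip_force: 35.0
```

```bash
python3 - <<'E'
from h import *
s=robot.observe();print(s['tool_pos'],np.degrees(s['tool_rot']),s['contact_force'],s['opening'],s['grip_force'])
a=R.from_euler('xyz',[np.pi,0,np.radians(93.74)]);print(a.inv().apply(s['tool_pos']-np.array([.6205,-.1382,.1507]))*100)
E
```

```text
[ 0.61657615 -0.08084532  0.1720772 ] [-1.79980379e+02 -1.39783688e-02  9.37704883e+01] [ 0.89107371 -0.21006949 -5.73052798] 0.02957511401924371 34.991408586502075
[ 5.74884799 -0.01743087 -2.13772009]
```

Emit:
step_arm --increments '[{"delta_pos": [1.2, 0, -0.18], "dr": [0, 0, 0], "fingers": 0.7}, {"delta_pos": [2.4, 0, -0.28], "dr": [0, 0, 0], "fingers": 0.7}, {"delta_pos": [3.6, 0, -0.3], "dr": [0, 0, 0], "fingers": 0.7}, {"delta_pos": [4.8, 0, -0.24], "dr": [0, 0, 0], "fingers": 0.7}, {"delta_pos": [6.0, 0, -0.08], "dr": [0, 0, 0], "fingers": 0.7}]'

```text
time: 7.9
tool_pos: [0.6131, -0.0215, 0.1735]
tool_rot: [3.14, 0.0, 1.636]
contact_force: [1.0, -0.7, 1.3]
opening: 0.0297
grip_force: 35.0
```

Emit:
step_arm --increments '[{"delta_pos": [1.0, 0, 0.2], "dr": [0, 0, 0], "fingers": 0.7}, {"delta_pos": [1.8, 0, 0.4], "dr": [0, 0, 0], "fingers": 0.7}, {"delta_pos": [2.4, 0, 0.56], "dr": [0, 0, 0], "fingers": 0.7}, {"delta_pos": [2.95, 0, 0.74], "dr": [0, 0, 0], "fingers": 0.7}, {"delta_pos": [3.5, 0, 0.94], "dr": [0, 0, 0], "fingers": 0.7}]'

```text
time: 8.52
tool_pos: [0.6111, 0.0137, 0.1646]
tool_rot: [3.139, -0.0, 1.636]
contact_force: [0.7, 1.9, 6.3]
opening: 0.0295
grip_force: 35.0
```

```bash
python3 - <<'E'
from h import *
s=robot.observe()
a=R.from_euler('xyz',[np.pi,0,np.radians(93.74)]);print(a.inv().apply(s['tool_pos']-np.array([.6205,-.1382,.1507]))*100)
print(s['contact_force'])
x0,z0=-89.,149.
for d in (52,53.5,55,56.5,58,59,60,61):
    t=np.radians(d);x=x0*np.cos(t)+z0*np.sin(t);z=-x0*np.sin(t)+z0*np.cos(t);print(d,round((x-x0)/10-15.16,2),round(-(z-z0)/10+1.29,2))
E
```

```text
[15.22114049  0.05305235 -1.39318714]
[0.66853435 1.86607375 6.2680142 ]
52 0.0 0.0
53.5 0.42 0.17
55 0.84 0.35
56.5 1.25 0.54
58 1.66 0.75
59 1.93 0.89
60 2.19 1.03
61 2.46 1.18
```

Emit:
step_arm --increments '[{"delta_pos": [0.42, 0, 0.17], "dr": [0, 0, 0], "fingers": 0.7}, {"delta_pos": [0.84, 0, 0.35], "dr": [0, 0, 0], "fingers": 0.7}, {"delta_pos": [1.25, 0, 0.54], "dr": [0, 0, 0], "fingers": 0.7}, {"delta_pos": [1.66, 0, 0.75], "dr": [0, 0, 0], "fingers": 0.7}, {"delta_pos": [2.19, 0, 1.03], "dr": [0, 0, 0], "fingers": 0.7}]'

```text
time: 9.15
tool_pos: [0.6097, 0.036, 0.1546]
tool_rot: [3.139, -0.001, 1.636]
contact_force: [-0.6, 3.7, 7.0]
opening: 0.0295
grip_force: 35.0
```

Emit:
step_arm --increments '[{"delta_pos": [0, 0, 0], "dr": [0, 0, 0], "fingers": 0.7}, {"delta_pos": [0, 0, 0], "dr": [0, 0, 0], "fingers": 0.7}, {"delta_pos": [0, 0, 0], "dr": [0, 0, 0], "fingers": 0.7}, {"delta_pos": [0, 0, 0], "dr": [0, 0, 0], "fingers": 0.7}, {"delta_pos": [0, 0, 0], "dr": [0, 0, 0], "fingers": 0.7}]'

```text
time: 9.78
tool_pos: [0.6097, 0.0361, 0.1545]
tool_rot: [3.139, -0.001, 1.637]
contact_force: [0.3, 3.6, 7.4]
opening: 0.0297
grip_force: 35.0
```

```bash
python3 - <<'E'
from h import *
s=robot.observe()
a=R.from_euler('xyz',[np.pi,0,np.radians(93.74)]);print(a.inv().apply(s['tool_pos']-np.array([.6205,-.1382,.1507]))*100,s['contact_force'])
w=viewer.read_camera('wrist')[:,:,::-1]; sc=viewer.read_camera('scene')[:,:,::-1];t=viewer.read_camera('top')[:,:,::-1]
im=np.zeros((600,800,3),np.uint8);im[:300,:400]=cv2.resize(sc[150:315,190:410],(400,300));im[:300,400:]=cv2.resize(t[130:295,150:370],(400,300));im[300:,:400]=cv2.resize(w,(400,300))
cv2.imwrite('pics/m5.png',im)
E
```

```text
[17.45962905  0.05884574 -0.3843615 ] [0.30842835 3.57672882 7.39936887]
```

View pics/m5.png

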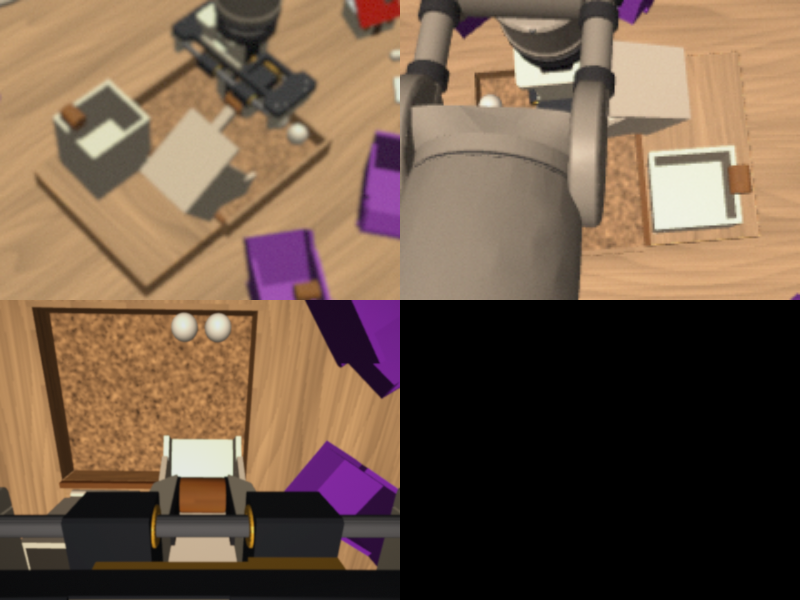

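The wrist view shows both balls lying on the cork near the far wall, at (185,327) and (217,327). The tub leans with its front edge in place. I rock it back.

Emit:
step_arm --increments '[{"delta_pos": [-1.07, 0, -0.55], "dr": [0, 0, 0], "fingers": 0.7}, {"delta_pos": [-2.19, 0, -1.03], "dr": [0, 0, 0], "fingers": 0.7}, {"delta_pos": [-3.33, 0, -1.42], "dr": [0, 0, 0], "fingers": 0.7}, {"delta_pos": [-4.5, 0, -1.74], "dr": [0, 0, 0], "fingers": 0.7}, {"delta_pos": [-5.69, 0, -1.97], "dr": [0, 0, 0], "fingers": 0.7}]'

```text
time: 10.55
tool_pos: [0.613, -0.0229, 0.1734]
tool_rot: [3.141, 0.0, 1.636]
contact_force: [0.7, -0.2, 3.6]
opening: 0.0298
grip_force: 35.0
```

Emit:
step_arm --increments '[{"delta_pos": [-1.2, 0, -0.16], "dr": [0, 0, 0], "fingers": 0.7}, {"delta_pos": [-2.41, 0, -0.22], "dr": [0, 0, 0], "fingers": 0.7}, {"delta_pos": [-3.62, 0, -0.2], "dr": [0, 0, 0], "fingers": 0.7}, {"delta_pos": [-4.83, 0, -0.1], "dr": [0, 0, 0], "fingers": 0.7}, {"delta_pos": [-6.03, 0, 0.08], "dr": [0, 0, 0], "fingers": 0.7}]'

```text
time: 11.18
tool_pos: [0.6167, -0.0834, 0.1719]
tool_rot: [-3.141, 0.0, 1.636]
contact_force: [1.0, -1.6, 3.5]
opening: 0.0295
grip_force: 35.0
```

```bash
python3 - <<'E'
from h import *
s=robot.observe()
a=R.from_euler('xyz',[np.pi,0,np.radians(93.74)]);print(a.inv().apply(s['tool_pos']-np.array([.6205,-.1382,.1507]))*100,s['contact_force'],s['opening'])
E
```

```text
[ 5.49064227 -0.02271141 -2.12285594] [ 1.04368914 -1.63185563  3.48541542] 0.02947452567781561
```

Emit:
step_arm --increments '[{"delta_pos": [-1.18, 0, 0.27], "dr": [0, 0, 0], "fingers": 0.7}, {"delta_pos": [-2.34, 0, 0.63], "dr": [0, 0, 0], "fingers": 0.7}, {"delta_pos": [-3.2, 0, 0.95], "dr": [0, 0, 0], "fingers": 0.7}, {"delta_pos": [-4.0, 0, 1.3], "dr": [0, 0, 0], "fingers": 0.7}, {"delta_pos": [-4.57, 0, 1.57], "dr": [0, 0, 0], "fingers": 0.7}]'

```text
time: 11.8
tool_pos: [0.6196, -0.1298, 0.1565]
tool_rot: [-3.142, 0.002, 1.636]
contact_force: [-0.9, -4.6, 6.5]
opening: 0.0295
grip_force: 35.0
```

```bash
python3 - <<'E'
from h import *
s=robot.observe()
a=R.from_euler('xyz',[np.pi,0,np.radians(93.74)]);print(a.inv().apply(s['tool_pos']-np.array([.6205,-.1382,.1507]))*100,s['contact_force'],s['opening'])
E
```

```text
[ 0.8398089  -0.03140667 -0.57700852] [-0.90218144 -4.55035631  6.49663124] 0.02950394845826135
```

Emit:
step_arm --increments '[{"delta_pos": [-0.3, 0, 0.1], "dr": [0, 0, 0], "fingers": 0.7}, {"delta_pos": [-0.6, 0, 0.2], "dr": [0, 0, 0], "fingers": 0.7}, {"delta_pos": [-0.8, 0, 0.3], "dr": [0, 0, 0], "fingers": 0.7}, {"delta_pos": [-0.8, 0, 0.3], "dr": [0, 0, 0], "fingers": 0.7}, {"delta_pos": [-0.8, 0, 0.3], "dr": [0, 0, 0], "fingers": 0.7}]'

```text
time: 12.42
tool_pos: [0.6201, -0.1359, 0.1534]
tool_rot: [-3.141, 0.0, 1.636]
contact_force: [-2.2, -4.2, 3.8]
opening: 0.0297
grip_force: 35.0
```

```bash
python3 - <<'E'
from h import *
s=robot.observe()
a=R.from_euler('xyz',[np.pi,0,np.radians(93.74)]);print(a.inv().apply(s['tool_pos']-np.array([.6205,-.1382,.1507]))*100,s['contact_force'],s['opening'])
w=viewer.read_camera('wrist')[:,:,::-1]; sc=viewer.read_camera('scene')[:,:,::-1]
im=np.zeros((600,800,3),np.uint8);im[:300,:400]=cv2.resize(sc[150:315,190:410],(400,300));im[300:,:400]=cv2.resize(cv2.imread('pics/scene0.png')[150:315,190:410],(400,300));im[:300,400:]=cv2.resize(w,(400,300));im[300:,400:]=cv2.resize(cv2.imread('pics/w4.png'),(400,300))
cv2.imwrite('pics/m6.png',im)
E
```

```text
[ 0.23701039 -0.02371535 -0.26920845] [-2.21978962 -4.23440974  3.76897908] 0.0297413623540024
```

View pics/m6.png

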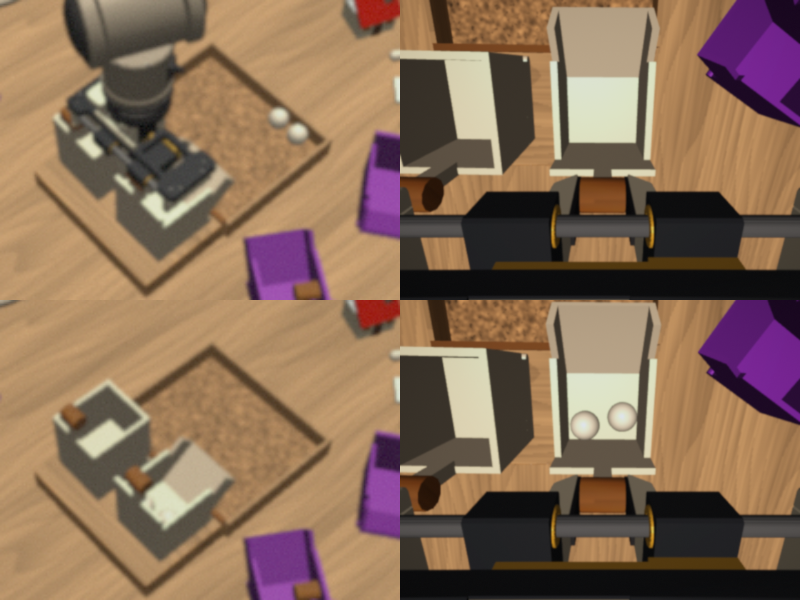

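The tub is back and nearly upright, matching the start picture, it is empty, and both balls lie on the cork (279,117), (298,133). I settle it, release and lift away.

Emit:
step_arm --increments '[{"delta_pos": [-0.15, 0, 0.1], "dr": [0, 0, 0], "fingers": 0.7}, {"delta_pos": [-0.15, 0, 0.1], "dr": [0, 0, 0], "fingers": 0.2}, {"delta_pos": [-0.15, 0, 0.1], "dr": [0, 0, 0], "fingers": 0}, {"delta_pos": [-0.15, 0, 0.1], "dr": [0, 0, 0], "fingers": -0.2}, {"delta_pos": [-0.15, 0, 0.1], "dr": [0, 0, 0], "fingers": -0.2}]'

```text
time: 13.15
tool_pos: [0.6203, -0.1371, 0.1522]
tool_rot: [-3.141, -0.0, 1.636]
contact_force: [0.3, 0.3, -0.4]
opening: 0.0546
grip_force: 0.0
```

Emit:
step_arm --increments '[{"delta_pos": [0, 0, -1], "dr": [0, 0, 0], "fingers": -0.2}, {"delta_pos": [0, 0, -4], "dr": [0, 0, 0], "fingers": -0.2}, {"delta_pos": [0, 0, -8], "dr": [0, 0, 0], "fingers": -0.2}, {"delta_pos": [0, 0, -12], "dr": [0, 0, 0], "fingers": -0.2}, {"delta_pos": [0, 0, -15], "dr": [0, 0, 0], "fingers": -0.2}]'

```text
time: 13.78
tool_pos: [0.6206, -0.1374, 0.3054]
tool_rot: [3.139, 0.001, 1.636]
contact_force: [-0.1, -0.2, -0.2]
opening: 0.0554
grip_force: 0.0
```

```bash
python3 - <<'E'
from h import *
p=viewer.camera_params('wrist');w=viewer.read_camera('wrist')[:,:,::-1]
cv2.imwrite('pics/w7.png',w)
a=cv2.imread('pics/scene0.png').astype(int);b=viewer.read_camera('scene')[:,:,::-1].astype(int)
d=np.abs(a-b).sum(2)[210:300,240:320];print('scene diff tub region',d.mean(),(d>60).sum())
# current-camera prediction of the back wall ends from the first fix
T=np.linalg.inv(p['T'])
for P in([.57596,-.14557,.151],[.66519,-.13984,.151],[.6208,-.1385,.195]):
    q=(T@np.array([*P,1]));u=q[:2]/q[2];u=u*(1+p['k1']*(u@u));print(p['K'][:2,:2]@u+p['K'][:2,2])
E
```

```text
scene diff tub region 27.25777777777778 554
[238.96810168 179.77510512]
[326.19217015 179.8706553 ]
[283.16958701 187.38241377]
```

View pics/w7.png

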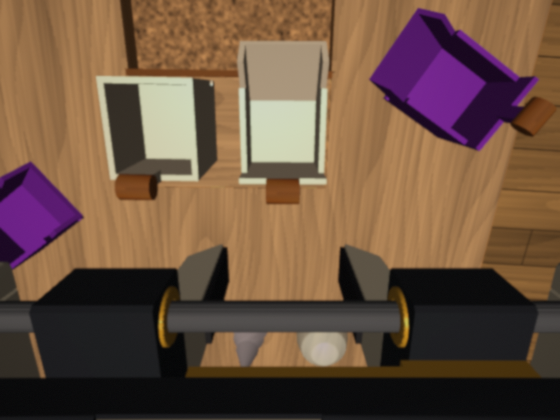

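The wrist view shows the tub upright, empty and in place: back wall at row 180 from column 239 to 327, as predicted, and grip at (283,190). I hand in.

```bash
python3 -c "
from cell import robot
print(robot.hand_in())"
```

```text
the job is handed in; nothing more can be done
None
```

Both snowballs lie on the tray's cork floor, the spouted tub stands empty and upright on its spot, the grip is released, and the job is handed in; no verdict was returned.

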